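# Free a filled chocolate mould from its sprung dock and rack it to cool

### The job

Pull the filled chocolate mould straight out of its steel dock against the spring catches, put it down flat on the counter clear of the dock, and let go of it there. Then take it again across its middle, lift it and set it down gently, without dropping or pressing, lengthways and centred on the wire cooling rack (handle to either end). Keep it level so that every chocolate stays in its own pocket, and leave the bowl, jar and scraper alone.

Things in the scene. Friction and masses are not known exactly. Their poses are not given: they have to be found in the camera images.
- mould: Pale blue tray 150 long (x) x 60 wide (y) x 24 high, three open pockets in a row, orange handle fin on its -x end. Origin: centre of the tray's underside, z up. Starts fully home in the dock, x along the dock's x, 15 mm above the counter, 40 mm of tray and the fin showing. Flank notches at x = +45 hold the dock's sprung rollers: 10 to 20 N along -x frees it, then it slides easily. About 0.4 kg.
- mould_fin (a point): Grip point on the orange fin: 105 mm from the tray's middle towards -x, 26 mm above the underside. The fin is 12 thick (y), 50 long (x from -75 to -125), from 4 to 38 above the underside.
- mould_waist (a point): Middle of the tray, 24 mm above its underside; here it is 60 mm wide across y with plain flanks, and balances.
- pocket0 (a point): Centre of the floor of the pocket nearest the fin (x = -49, 4 mm above the underside); pockets are 44 x 46, 20 deep.
- pocket1 (a point): Centre of the floor of the middle pocket.
- pocket2 (a point): Centre of the floor of the pocket farthest from the fin (x = +49).
- choc0: Loose dark brown domed chocolate, 40 across, 23 high, origin at the centre of its underside; sits in pocket0 and stands 3 mm proud of the mould.
- choc1: The same, in pocket1.
- choc2: The same, in pocket2.
- dock: Steel dock fixed to the counter: channel 110 long (x -55 to +55), 63 wide inside, 83 outside, 46 high, its floor 15 above the counter; lips over the mould's edges let it leave only along -x, by the open mouth at x = -55. Black catch housings at x = +24 make it 115 wide. Grey motor box, 75 x 83 x 70 high, at the +x end. Origin: channel centre, on the counter. The mould's origin starts at x = -21.
- rack: Steel wire cooling rack fixed on feet of adjustable height, 230 long (its x) x 110 wide (y). Its height differs from run to run: the origin, at its centre and 22 mm below its flat top, lies 0 to 18 mm above the counter.
- bowl: White bowl, 100 across, 50 high, bystander. Origin: centre of its underside.
- jar: Amber jar with black cap, 68 across, 100 high, bystander. Origin: centre of its underside.
- scraper: Flat steel scraper with black handle, 180 x 100 x 16, bystander. Origin near its middle, underside.
Not all that is in view belongs to the job. Leave any blue or orange look-alike of the choc1 alone. There is more than one size of the mould; the job needs the smaller.

How it is judged:
By the outcome, as a careful person would: the job done as asked, in the order asked, and still so for the second after the job is handed in, with the robot touching nothing.
It also fails if it takes over 58 s, if anything falls off the work surface, if the arm or the gripper's body presses on something with over 40 N, if the wrist force passes 120 N, or if a joint passes its speed limit or range.

### The arm

A 6-joint arm with a two-finger parallel gripper is mounted at the origin on the work surface. World frame = base frame: x ahead of the robot, y to its left, z up, the work surface at z = 0. Lengths are in m, angles in degrees, forces in N, time in s.
With the tool pointing down it reaches from about 0.275 to 1 m from the base axis. Payload 8.4 kg.
Tool frame: the origin (TCP) lies at the very end of the fingers, on their centre line; the grasp point (between the pads) lies env.grip_depth behind it (env.grip_depth is the distance from the TCP to the grasp point, in m); x points along the fingers, y is the direction in which the jaws open and shut, and the axes are right-handed (so a half turn about x gives the same grasp; the last joint's range is limited). The gripper opens to 85 mm and grips with 20 to 120 N. Pads are 22 mm wide; open, the fingers measure 114 mm over their backs; the gripper's body (76 mm by 85 mm) begins 54 mm behind the grasp point. The pads swing forward as they close: fully open they stand 13 mm farther back than shut.
Start: joints at [-0.138, 20.225, 93.587, -0, 66.188, -0.138], TCP at [0.625, -0, 0.231] pointing down, gripper open.
Joint ranges: [-150.9, 150.9], [-52.94, 120.26], [3.33, 152.33], [-74.26, 254.26], [0, 154.13], [-172.89, 172.89]. Speed limits (degrees/s): [127.2, 127.2, 159.86, 180, 180, 180].

### API

Orientations are given as [roll, pitch, yaw] about the fixed x, y, z axes, in that order (R = Rz(yaw) Ry(pitch) Rx(roll)).
In Python, from station import env gives the robot as it stands. The module is installed in compiled form; this text tells all that it offers.
- The arm moves only by the tool apply_moves, never from a script. Its argument "plan" is a list of rows, each a list of 7 numbers: the shift along the tool's x, y, z in m, then the turn, a rotation vector about the tool's x, y, z in units of 5 degrees (1.0 is 5 degrees), then the finger opening in m, from 0 to 0.0854. A call has exactly 5 rows; each row shifts and turns the pose as measured when the row begins, along the tool's axes as they then stand; what a row does not reach is not made up. A row lasts 1/8 s, in which the tool goes at most 62.5 mm and 10.7 degrees, less where a joint would pass 70% of its speed; a pose out of reach is approached as far as the arm can. A call is refused whole if a number of a shift passes 0.0625 or a number of a turn 1, either way. A call with a gripper value outside its range is refused whole. The fingers move at their own pace and stop on an object; "newtons" is the grip in N (left out, the last holds). Time passes only in rows, so rows that do not move let the fingers close, or fill a call up. It gives the time, the measured TCP pose, the force and the opening at its end, in the units of the state.
- env.read_state(): the state, without advancing time (a new reading comes with each control period).
- env.capture(name): name is "scene" or "side" or "wrist"; returns the picture (400x640x3 uint8, red, green, blue); there is no depth.
- env.camera_model(name): a dict with "fx", "fy", "cx", "cy" (pixels), "R" (3x3) and "t" (3): a world point X has camera coordinates R X + t; the wrist camera has in their place "T_tool_cam" (4x4, takes a point from camera to tool coordinates, whose origin is the TCP and whose axes are the tool frame's). Camera axes: x right, y down, z forward; pixel columns grow to the right and rows downward; lengths in m; the calibration is good to about 2 mm. A picture is of the moment at which its call begins: read the wrist's pose just before it. camera_model takes no time and is no camera call.
- env.close_job(): hands the job in, once; it reports no verdict.
The state is a dict: "time_s": time; "q": joint angles; "joint_velocities": joint speeds; "effort": joint torques, N m; "position": TCP position; "tool_rot": TCP orientation; "force": force on the tool from outside, world axes, zero at the start; "torque": the same for the moment, N m; "grip_width": finger opening in m.
Only numpy, scipy, OpenCV 4.12 (cv2) and the standard library are available. Lean on these libraries where they do the work, as an engineer would, in place of code of your own. Each camera call takes 0.05 s, during which the arm holds its last target.

## Working session

There is one attempt and no reset: what is moved stays moved. The work goes in short steps, Python scripts to look and compute and a tool call to move; the robot and the scene stay as the last step left them, time stands still between calls to the robot, and variables do not carry over. Pictures are saved under pics/ and viewed, and the job is handed in when it is done.

Besides the shell and the picture viewer there is one more tool, called after "Call:" by a JSON object that holds its "api" and its "payload". apply_moves: Moves the arm, as the interface text tells. Its arguments: {"type":"object","properties":{"plan":{"type":"array"},"newtons":{"type":"number"}},"required":["plan"]}

```bash
mkdir -p pics; ls; python3 - <<'E'
from station import env
import cv2
print(env.read_state(), env.grip_depth)
for n in("scene","side","wrist"):
    im=env.capture(n); cv2.imwrite(f"pics/{n}0.png",im[:,:,::-1])
    print(n,env.camera_model(n))
E
```

```text
pics
{'time_s': 0.0, 'q': array([-1.35134817e-01,  2.02619255e+01,  9.36276327e+01, -1.29933921e-03,
        6.61881192e+01, -1.35288075e-01]), 'joint_velocities': array([ 0.02846945,  0.03185772,  0.03986396, -0.0180064 , -0.03814104,
       -0.01505392]), 'effort': array([-2.03471049e-03, -6.05236173e+01, -3.42063046e+01, -2.62302356e-04,
        9.48130677e-03,  3.61521288e-06]), 'position': array([6.24538392e-01, 1.98878538e-05, 2.30578576e-01]), 'tool_rot': array([ -89.25905668,   89.92231354, -179.25837803]), 'force': array([-0.15892141,  0.66584049, -0.50304504]), 'torque': array([-0.01931077,  0.00932247,  0.02579403]), 'grip_width': 0.08537199911725468} 0.0187
scene {'fx': 503.91092766093504, 'fy': 503.91092766093504, 'cx': 315.8148511820937, 'cy': 198.77661451269782, 'R': array([[-0.71074144,  0.70342709, -0.00607714],
       [ 0.59864836,  0.60029134, -0.53034937],
       [-0.36941406, -0.38057935, -0.8477574 ]]), 't': array([ 0.38576607, -0.31428839,  1.38178715])}
side {'fx': 519.2777332599808, 'fy': 519.2777332599808, 'cx': 310.52403054683845, 'cy': 197.44924945246828, 'R': array([[ 0.77469762, -0.63230855,  0.00543157],
       [-0.29589137, -0.37008747, -0.88061545],
       [ 0.55883083,  0.68060353, -0.47380052]]), 't': array([-0.41919713,  0.23852332,  1.03797414])}
wrist {'fx': 307.8160877980579, 'fy': 307.8160877980579, 'cx': 315.0749962544423, 'cy': 198.62611079058362, 'T_tool_cam': array([[ 7.22597235e-05, -2.59732765e-01,  9.65680530e-01,
        -1.42978166e-01],
       [ 9.99999844e-01, -5.16173680e-04, -2.13659614e-04,
        -3.56353476e-04],
       [ 5.53953275e-04,  9.65680395e-01,  2.59732687e-01,
        -6.48682415e-02],
       [ 0.00000000e+00,  0.00000000e+00,  0.00000000e+00,
         1.00000000e+00]])}
```

View pics/scene0.png

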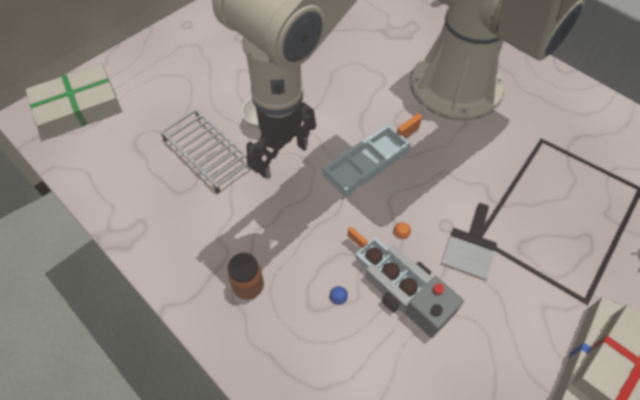

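View pics/side0.png

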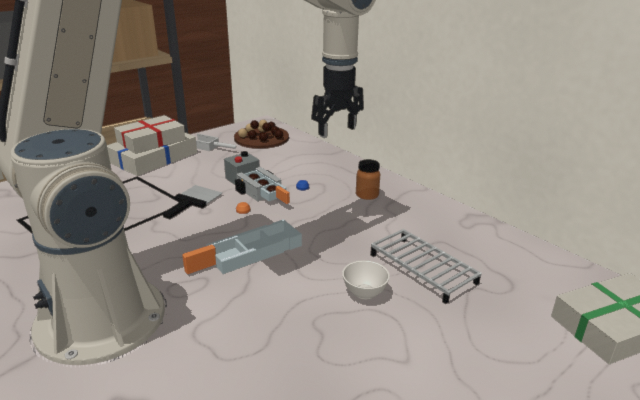

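View pics/wrist0.png

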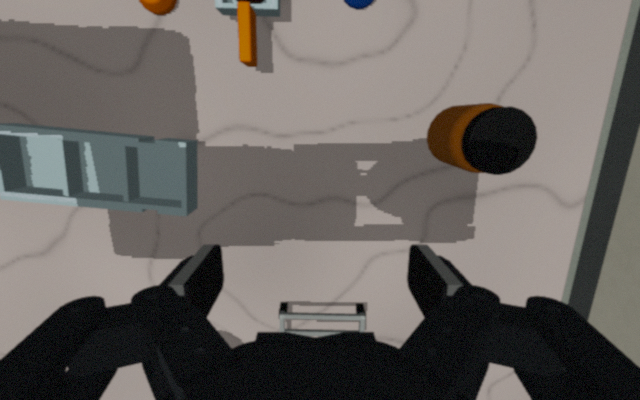

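Candidates for the mould are the docked tray with three chocolates (scene ~(390,270), fin (357,237)) and the larger empty tray (scene ~(370,160), fin (410,125)). The docked, filled, smaller one is the target. Look-alikes to leave alone are the orange ball (402,230) and the blue ball (339,295). I'll take close crops next.

```bash
python3 - <<'E'
import cv2
a=cv2.imread("pics/scene0.png"); b=cv2.imread("pics/side0.png")
cv2.imwrite("pics/c1.png",cv2.resize(a[215:340,330:475],None,fx=5,fy=4.8,interpolation=cv2.INTER_CUBIC))
cv2.imwrite("pics/c2.png",cv2.resize(a[100:200,150:270],None,fx=6,fy=6,interpolation=cv2.INTER_CUBIC))
cv2.imwrite("pics/c3.png",cv2.resize(b[145:215,215:315],None,fx=8,fy=8,interpolation=cv2.INTER_CUBIC))
cv2.imwrite("pics/c4.png",cv2.resize(b[220:310,360:490],None,fx=6,fy=6,interpolation=cv2.INTER_CUBIC))
E
```

```text
(no output)
```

View pics/c1.png

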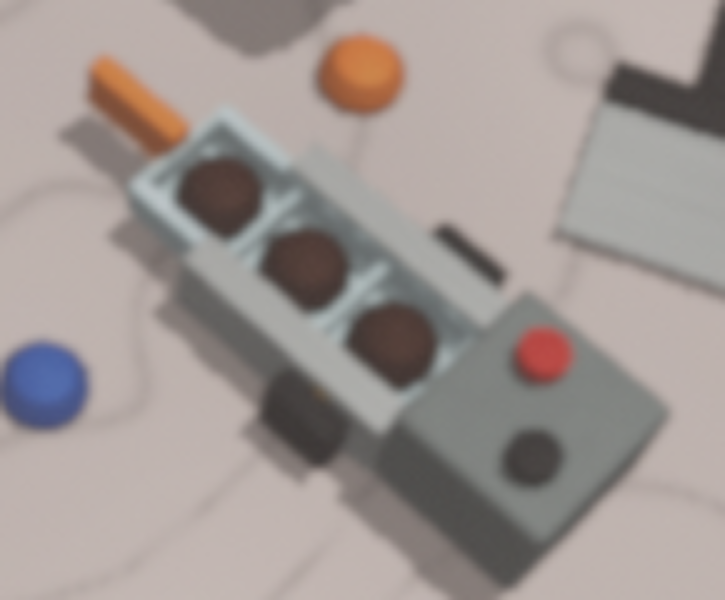

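View pics/c2.png

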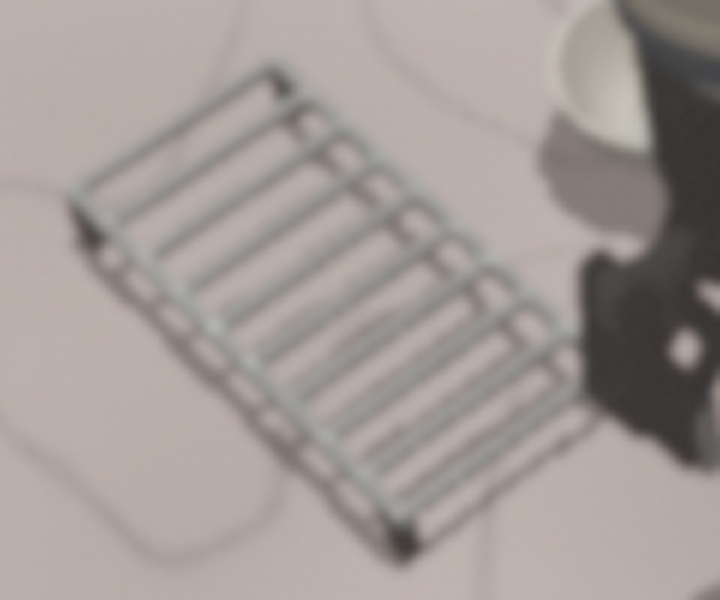

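View pics/c3.png

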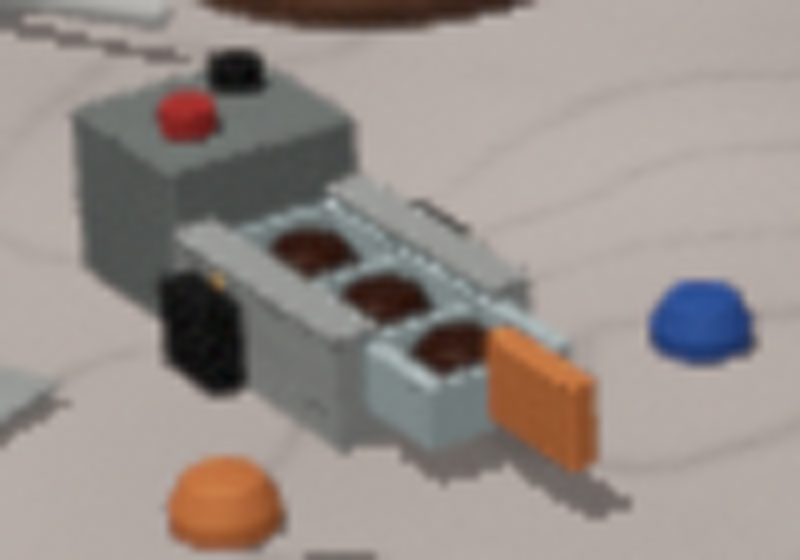

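View pics/c4.png

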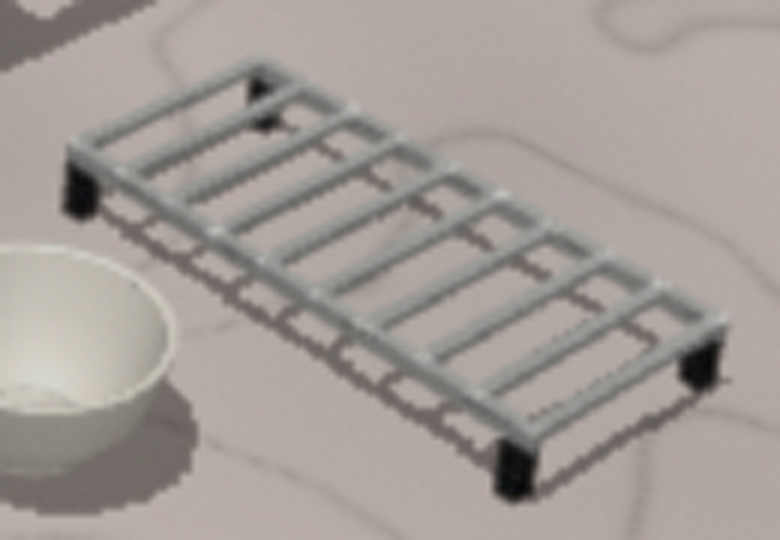

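```bash
cat > h.py <<'E'
import numpy as np, cv2
from scipy.optimize import least_squares
from scipy.spatial.transform import Rotation as Ro
from station import env
CM={n:env.camera_model(n) for n in("scene","side")}
def proj(n,X):
    m=CM[n]; c=np.atleast_2d(X)@np.array(m["R"]).T+m["t"]
    return np.c_[m["fx"]*c[:,0]/c[:,2]+m["cx"], m["fy"]*c[:,1]/c[:,2]+m["cy"]]
def ray(n,px,z):
    m=CM[n]; R=np.array(m["R"]); o=-R.T@m["t"]; d=R.T@np.array([(px[0]-m["cx"])/m["fx"],(px[1]-m["cy"])/m["fy"],1])
    return o+d*(z-o[2])/d[2]
def tf(p,X):  # x,y,yaw,z
    c,s=np.cos(p[2]),np.sin(p[2]); X=np.asarray(X,float)
    return np.c_[p[0]+c*X[:,0]-s*X[:,1],p[1]+s*X[:,0]+c*X[:,1],X[:,2]+(p[3] if len(p)>3 else 0)]
def fit(obs,p0):
    f=lambda p:np.concatenate([(proj(n,tf(p,[X for X,_ in o]))-np.array([u for _,u in o])).ravel() for n,o in obs.items()])
    r=least_squares(f,p0,loss="soft_l1"); return r.x,f(r.x)
E
python3 - <<'E'
from h import *
s=lambda u,v:(330+u/5,215+v/4.8)
d=lambda u,v:(215+u/8,145+v/8)
k=1e-3
S=[((-.146,0,.053),s(103,72)),((-.096,0,.053),s(175,138)),((.055,.0415,.07),s(528,290)),((.055,-.0415,.07),s(390,435)),((.13,.0415,.07),s(668,412)),((.13,-.0415,.07),s(522,550)),((-.096,.03,.039),s(225,108)),((-.096,-.03,.039),s(132,185))]
D=[((-.146,0,.053),d(585,378)),((-.096,0,.053),d(500,332)),((.055,.0415,.07),d(175,180)),((.13,.0415,.07),d(75,118)),((.055,-.0415,.07),d(355,125)),((-.096,.03,.039),d(370,350)),((-.096,-.03,.039),d(568,348))]
for o in({"scene":S},{"side":D},{"scene":S,"side":D}):
    p,r=fit(o,[.6,.3,1.6]); print(p,np.degrees(p[2]),np.round(r,1))
s=lambda u,v:(150+u/6,100+v/6); d=lambda u,v:(360+u/6,220+v/6)
print([ray("scene",s(*c),.03).round(3) for c in((272,65),(75,197),(400,515),(580,385))])
print([ray("side",d(*c),.03).round(3) for c in((260,62),(75,150),(535,437),(722,325))])
for n,px in(("side",(366,283)),("side",(369,188)),("scene",(470,262)),("side",(288,228)),("side",(200,262))): print(px,ray(n,px,.0).round(3))
E
```

```text
[0.56267366 0.26357985 1.53851051] 88.15015922056733 [-1.5 -2.3  0.7 -0.9 -0.4  0.2 -0.6 -2.9  1.5  1.1  3.   1.1 -0.1 -0.2
 -1.1  0.9]
[0.55426021 0.2532584  1.53879471] 88.16644216406223 [-0.3  1.3 -0.2  0.2 -1.  -1.1 -1.1 -1.8  0.8 -1.3  7.1  5.5  0.3 -0.2]
[0.56187614 0.26301231 1.53458208] 87.92507662802119 [-1.3 -2.9  0.9 -1.4 -0.4 -0.1 -0.7 -3.4  1.4  0.8  2.8  0.7  0.1 -0.7
 -0.9  0.4 -0.5 -0.8 -0.2 -1.8 -0.5 -2.9 -0.5 -3.6  1.2 -2.9  7.1  3.5
  0.3 -2.2]
[array([ 0.579, -0.404,  0.03 ]), array([ 0.681, -0.404,  0.03 ]), array([ 0.685, -0.184,  0.03 ]), array([ 0.595, -0.182,  0.03 ])]
[array([ 0.681, -0.189,  0.03 ]), array([ 0.575, -0.188,  0.03 ]), array([ 0.571, -0.411,  0.03 ]), array([ 0.676, -0.414,  0.03 ])]
(366, 283) [ 0.49  -0.255  0.   ]
(369, 188) [0.819 0.066 0.   ]
(470, 262) [0.41  0.344 0.   ]
(288, 228) [0.495 0.036 0.   ]
(200, 262) [0.246 0.043 0.   ]
```

```bash
python3 - <<'E'
from h import *
s=lambda u,v:(330+u/5,215+v/4.8)
d=lambda u,v:(215+u/8,145+v/8)
S=[((-.146,0,.053),s(103,65)),((-.096,0,.053),s(175,133)),((.055,.0415,.07),s(528,290)),((.055,-.0415,.07),s(385,437)),((.13,.0415,.07),s(668,412)),((.13,-.0415,.07),s(522,550)),((-.096,.03,.039),s(225,108)),((-.096,-.03,.039),s(132,185))]
D=[((-.146,0,.053),d(585,378)),((-.096,0,.053),d(500,332)),((.055,.0415,.07),d(175,180)),((.13,.0415,.07),d(75,118)),((.055,-.0415,.07),d(355,125)),((-.096,.03,.039),d(435,385)),((-.096,-.03,.039),d(568,348))]
for o in({"scene":S},{"side":D},{"scene":S,"side":D}):
    p,r=fit(o,[.6,.3,1.6]); print(p,np.degrees(p[2]),np.round(r,1))
print("fin, waist",tf(p,[(-.126,0,.041),(-.021,0,.039)]))
s=lambda u,v:(150+u/6,100+v/6); d=lambda u,v:(360+u/6,220+v/6)
a,b=.113,.053
S=[((-a,b,.022),s(272,65)),((-a,-b,.022),s(75,197)),((a,-b,.022),s(400,515)),((a,b,.022),s(580,380))]
D=[((a,-b,.022),d(260,62)),((a,b,.022),d(75,150)),((-a,b,.022),d(535,437)),((-a,-b,.022),d(722,325))]
for o in({"scene":S},{"side":D},{"scene":S,"side":D}):
    p,r=fit(o,[.63,-.29,1.57,.01]); print(p,np.degrees(p[2]),np.round(r,1))
E
```

```text
[0.56272827 0.26285701 1.53054013] 87.69348973807139 [-1.4 -1.4  0.7 -0.3 -0.7  0.3 -0.1 -3.5  0.9  1.3  2.2  1.  -0.  -0.5
 -1.1  0.4]
[0.55430706 0.25225763 1.54844556] 88.71939529093862 [ 0.3  1.3  0.3  0.3 -0.8 -0.9 -1.3 -1.6  0.8 -1.2 -0.5  1.2  0.8 -0.2]
[0.56206326 0.26213624 1.5328317 ] 87.82478714111754 [-1.6 -1.7  0.6 -0.7 -0.8 -0.3 -0.1 -4.   0.9  0.7  2.2  0.5 -0.2 -0.9
 -1.2  0.1 -0.3 -0.7  0.  -1.7 -0.2 -2.9 -0.2 -3.5  1.4 -2.9 -0.8 -0.8
  0.5 -2.1]
fin, waist [[0.55728086 0.13622703 0.041     ]
 [0.56126619 0.24115137 0.039     ]]
[ 0.62032097 -0.32644957  1.53388496 -0.03491437] 87.88513469446727 [ 0.3  1.1 -0.2  0.  -2.6  0.1  1.6 -1.4]
[ 0.63284872 -0.29551413  1.55205116  0.00206133] 88.9259811506715 [ 0.   0.1 -0.  -0.1 -0.   0.1  0.  -0.2]
[ 0.63175938 -0.29630435  1.54792889  0.0028985 ] 88.68979261330593 [ 0.2 -0.  -1.2 -0.  -0.5  1.5  4.6 -1.4  0.2  0.1  0.  -0.2 -0.2  0.2
  0.   0. ]
```

Call:
{"api": "apply_moves", "payload": {"plan": [[0, -0.0225, -0.03, 0, 0, 0, 0.085], [0, -0.0225, -0.03, 0, 0, 0, 0.085], [0, -0.0225, -0.03, 0, 0, 0, 0.085], [0, 0, 0, 0, 0, 0, 0.085], [0, 0, 0, 0, 0, 0, 0.085]]}}

```text
time_s: 0.78
position: [0.5552, 0.0916, 0.2295]
tool_rot: [-80.4, 89.8, -170.4]
force: [-0.5, -0.5, 0.6]
grip_width: 0.085
```

```bash
cat > snap.py <<'E'
import sys
from h import *
n,f=sys.argv[1:3]
s=env.read_state(); im=env.capture(n); cv2.imwrite(f"pics/{f}.png",im[:,:,::-1])
R=Ro.from_euler("xyz",s["tool_rot"],degrees=True).as_matrix()
np.savez(f"pics/{f}.npz",R=R,t=s["position"])
print(s["time_s"],s["position"].round(4),s["tool_rot"].round(2),s["force"].round(1),s["grip_width"]); print(R.round(3))
E
python3 snap.py wrist w1
```

```text
0.775 [0.5552 0.0916 0.2295] [ -80.35   89.85 -170.4 ] [-0.5 -0.5  0.6] 0.08500350706837163
[[-0.003  1.    -0.001]
 [-0.    -0.001 -1.   ]
 [-1.    -0.003  0.   ]]
```

View pics/w1.png

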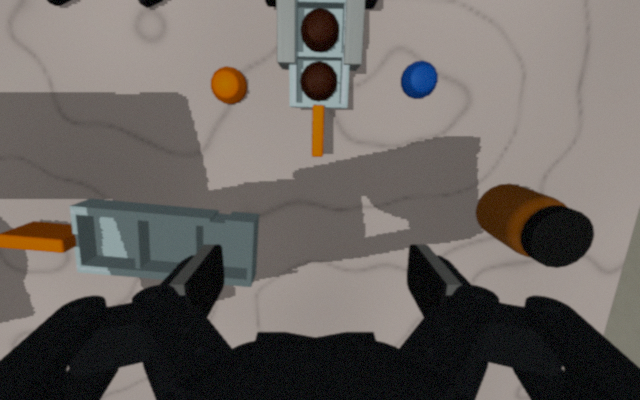

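```bash
cat >> h.py <<'E'
W=env.camera_model("wrist"); TC=np.array(W["T_tool_cam"])
def wray(f,px,z):
    g=np.load(f"pics/{f}.npz"); M=g["R"]@TC[:3,:3]; o=g["R"]@TC[:3,3]+g["t"]
    d=M@np.array([(px[0]-W["cx"])/W["fx"],(px[1]-W["cy"])/W["fy"],1]); return (o+d*(z-o[2])/d[2]).round(4)
def crop(f,x0,x1,y0,y1,k):
    a=cv2.imread(f"pics/{f}.png")[y0:y1,x0:x1]; cv2.imwrite(f"pics/{f}_c{x0}_{y0}.png",cv2.resize(a,None,fx=k,fy=k,interpolation=cv2.INTER_CUBIC))
E
python3 - <<'E'
from h import *
f="w1"
print("fin",wray(f,(317.5,155),.053),wray(f,(318,106),.053))
print("tray",wray(f,(290,106),.039),wray(f,(348,107),.039))
print("decoy",wray(f,(258,213),.03),wray(f,(251,284),.03),wray(f,(252,284),.0))
print("jar",wray(f,(480,210),.1),wray(f,(560,235),.1),"balls",wray(f,(230,85),.01),wray(f,(420,80),.01))
crop("w1",260,400,0,170,4.5)
E
```

```text
fin [0.5569 0.1172 0.053 ] [0.5573 0.1658 0.053 ]
tray [0.5284 0.1662 0.039 ] [0.5886 0.1652 0.039 ]
decoy [0.4876 0.0469 0.03  ] [ 0.4742 -0.0459  0.03  ] [ 0.4685 -0.0636 -0.    ]
jar [0.7069 0.0721 0.1   ] [0.7858 0.0473 0.1   ] balls [0.4599 0.1895 0.01  ] [0.6702 0.1944 0.01  ]
```

```bash
ls pics
```

```text
c1.png
c2.png
c3.png
c4.png
scene0.png
side0.png
w1.npz
w1.png
w1_c260_0.png
wrist0.png
```

View pics/w1_c260_0.png

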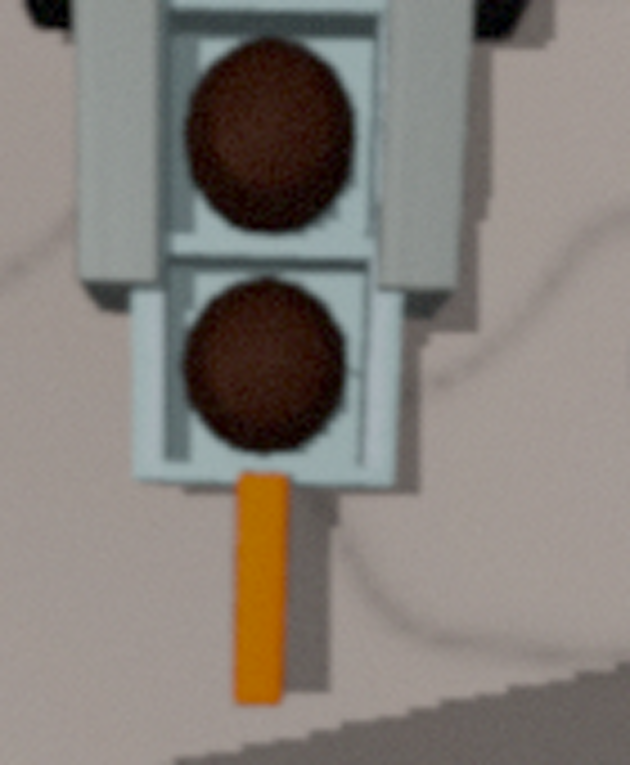

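Call:
{"api": "apply_moves", "payload": {"plan": [[0.03, 0.002, -0.015, 0.3, 0, 0, 0.085], [0.03, 0, -0.015, 0, 0, 0, 0.085], [0.03, 0, -0.015, 0, 0, 0, 0.085], [0.03, 0, 0, 0, 0, 0, 0.085], [0, 0, 0, 0, 0, 0, 0.085]]}}

```text
time_s: 1.45
position: [0.5626, 0.1336, 0.1066]
tool_rot: [38.5, 89.9, -53.4]
force: [0.5, -0.2, -0.4]
grip_width: 0.0852
```

```bash
python3 snap.py wrist w2
```

```text
1.45 [0.5626 0.1336 0.1066] [ 38.52  89.95 -53.41] [ 0.5 -0.2 -0.4] 0.08519370562428653
[[ 0.001  0.999 -0.034]
 [-0.001 -0.034 -0.999]
 [-1.     0.001  0.001]]
```

View pics/w2.png

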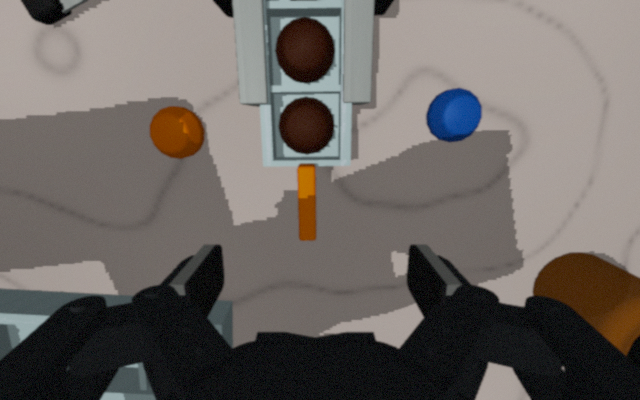

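```bash
python3 - <<'E'
from h import *
f="w2"; crop(f,230,390,0,250,3)
print("fin",wray(f,(308,239.5),.053),wray(f,(306.5,166),.053))
print("tray",wray(f,(262,165),.039),wray(f,(351,164.5),.039))
print("dock",wray(f,(239.5,102),.046),wray(f,(374,102),.046))
E
```

```text
fin [0.5568 0.1168 0.053 ] [0.5578 0.1675 0.053 ]
tray [0.5268 0.167  0.039 ] [0.588  0.1653 0.039 ]
dock [0.517  0.2085 0.046 ] [0.6019 0.2056 0.046 ]
```

View pics/w2_c230_0.png

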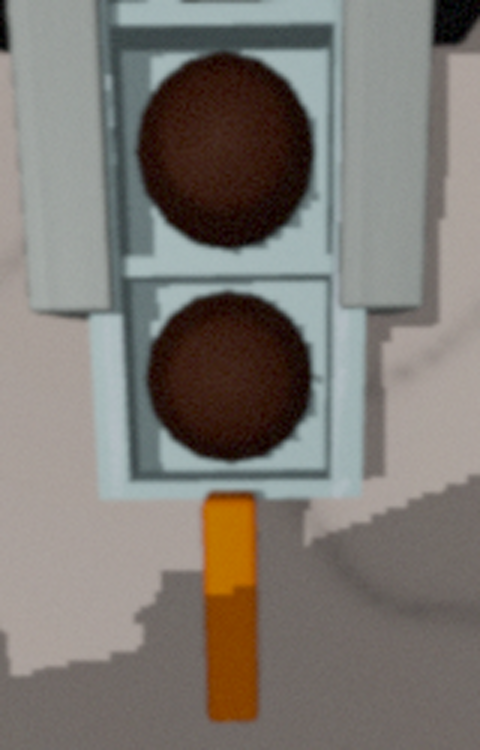

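Call:
{"api": "apply_moves", "payload": {"plan": [[0, -0.0054, -0.003, 0, 0, 0, 0.085], [0.014, 0, 0, 0, 0, 0, 0.085], [0.014, 0, 0, 0, 0, 0, 0.085], [0, 0, 0, 0, 0, 0, 0.085], [0, 0, 0, 0, 0, 0, 0.085]]}}

```text
time_s: 2.12
position: [0.5606, 0.1369, 0.0814]
tool_rot: [99.0, 89.5, 7.0]
force: [0.4, -0.2, -0.4]
grip_width: 0.0849
```

Call:
{"api": "apply_moves", "payload": {"plan": [[0.015, -0.0035, 0, 0, 0, 0, 0.085], [0.015, 0, 0, 0, 0, 0, 0.085], [0.015, 0, 0, 0, 0, 0, 0.085], [0.013, 0, 0, 0, 0, 0, 0.085], [0, 0, 0, 0, 0, 0, 0.085]]}}

```text
time_s: 2.75
position: [0.5568, 0.137, 0.0186]
tool_rot: [97.7, 89.6, 5.7]
force: [-0.1, 0.2, -0.1]
grip_width: 0.0852
```

```bash
python3 snap.py wrist w3
```

```text
2.75 [0.5568 0.137  0.0186] [97.66 89.61  5.66] [-0.1  0.2 -0.1] 0.08520450356821532
[[ 0.007  0.999 -0.035]
 [ 0.001 -0.035 -0.999]
 [-1.     0.007 -0.001]]
```

View pics/w3.png

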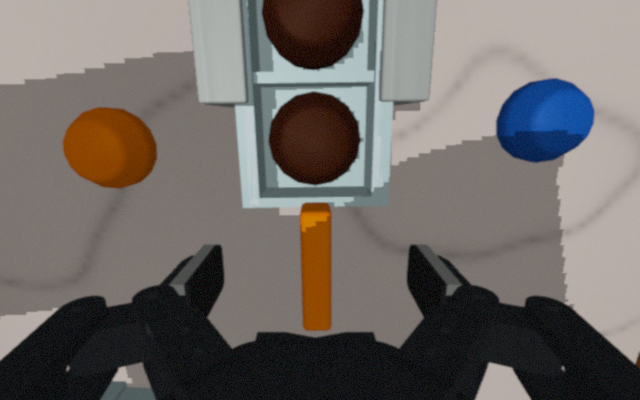

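Call:
{"api": "apply_moves", "payload": {"newtons": 60, "plan": [[-0.003, 0, 0, 0, 0, -0.08, 0.085], [0, 0, 0, 0, 0, 0, 0.0], [0, 0, 0, 0, 0, 0, 0.0], [0, 0, 0, 0, 0, 0, 0.0], [0, 0, 0, 0, 0, 0, 0.0]]}}

```text
time_s: 3.42
position: [0.5585, 0.1374, 0.0241]
tool_rot: [123.5, 89.8, 31.5]
force: [-1.0, -0.6, 1.7]
grip_width: 0.0116
```

Call:
{"api": "apply_moves", "payload": {"plan": [[0, 0, 0.006, 0, 0, 0, 0.0], [0, 0, 0.006, 0, 0, 0, 0.0], [0, 0, 0.006, 0, 0, 0, 0.0], [0, 0, 0.006, 0, 0, 0, 0.0], [0, 0, 0.006, 0, 0, 0, 0.0]]}}

```text
time_s: 4.05
position: [0.5564, 0.112, 0.0237]
tool_rot: [166.9, 89.5, 74.9]
force: [0.4, 6.4, -0.9]
grip_width: 0.0112
```

Call:
{"api": "apply_moves", "payload": {"newtons": 120, "plan": [[0, 0, 0, 0, 0, 0, 0.0], [0, 0.001, 0.008, 0, 0, 0, 0.0], [0, 0, 0.012, 0, 0, 0, 0.0], [0, 0, 0.012, 0, 0, 0, 0.0], [0, 0, 0.008, 0, 0, 0, 0.0]]}}

```text
time_s: 4.68
position: [0.5559, 0.0697, 0.0232]
tool_rot: [168.0, 89.5, 76.0]
force: [-0.0, 2.2, -1.4]
grip_width: 0.01
```

```bash
python3 snap.py wrist w4
```

```text
4.675 [0.5559 0.0697 0.0232] [167.95  89.49  76.  ] [-0.   2.2 -1.4] 0.010036666373887726
[[ 0.002  0.999 -0.034]
 [ 0.009 -0.034 -0.999]
 [-1.     0.002 -0.009]]
```

View pics/w4.png

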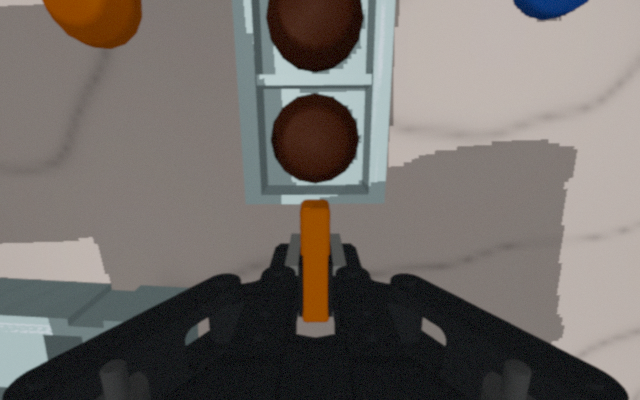

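Call:
{"api": "apply_moves", "payload": {"plan": [[0, 0, 0.01, 0, -0.1, 0, 0.0], [0, 0, 0.01, 0, 0, 0, 0.0], [0, 0, 0.01, 0, 0, 0, 0.0], [0, 0, 0.01, 0, 0, 0, 0.0], [0, 0, 0.01, 0, 0, 0, 0.0]]}}

```text
time_s: 5.35
position: [0.5537, 0.0157, 0.0231]
tool_rot: [49.8, 89.9, -42.1]
force: [-0.5, -0.0, -4.0]
grip_width: 0.0101
```

Call:
{"api": "apply_moves", "payload": {"plan": [[0, 0, 0.01, 0, 0, 0, 0.0], [0, 0, 0.01, 0, 0, 0, 0.0], [0, 0, 0.008, 0, 0, 0, 0.0], [0, 0, 0, 0, 0, 0, 0.0], [0, 0, 0, 0, 0, 0, 0.0]]}}

```text
time_s: 5.98
position: [0.5515, -0.0158, 0.0222]
tool_rot: [-22.4, 89.9, -114.4]
force: [0.5, 0.3, -3.1]
grip_width: 0.01
```

```bash
python3 snap.py side s5;python3 snap.py wrist w5; python3 -c "
from h import *
crop('s5',150,350,120,270,4)"
```

```text
5.975 [ 0.5515 -0.0158  0.0222] [ -22.42   89.87 -114.4 ] [ 0.5  0.3 -3.1] 0.010041494621256468
[[-0.001  0.999 -0.035]
 [-0.002 -0.035 -0.999]
 [-1.    -0.001  0.002]]
6.025 [ 0.5515 -0.0157  0.0222] [ -21.49   89.87 -113.46] [ 0.2  1.  -3.6] 0.0101201273835963
[[-0.001  0.999 -0.034]
 [-0.002 -0.034 -0.999]
 [-1.    -0.001  0.002]]
```

View pics/s5_c150_120.png

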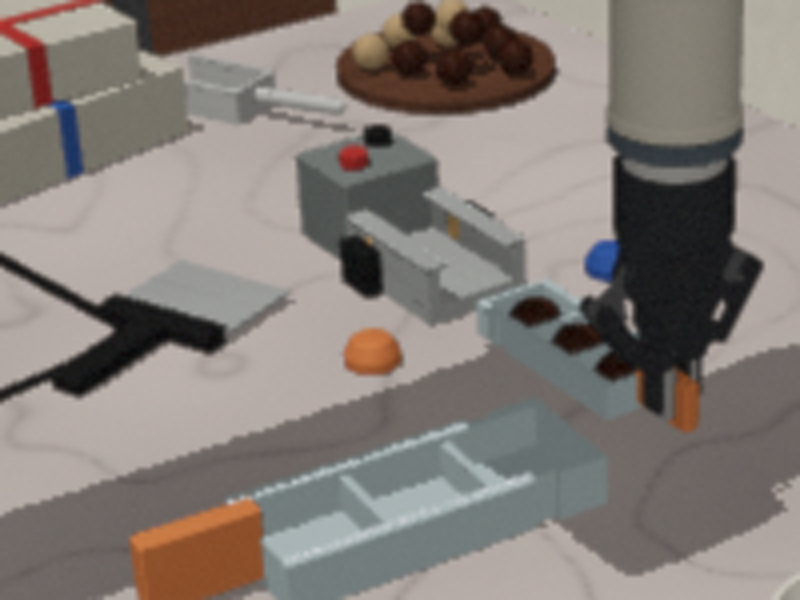

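View pics/w5.png

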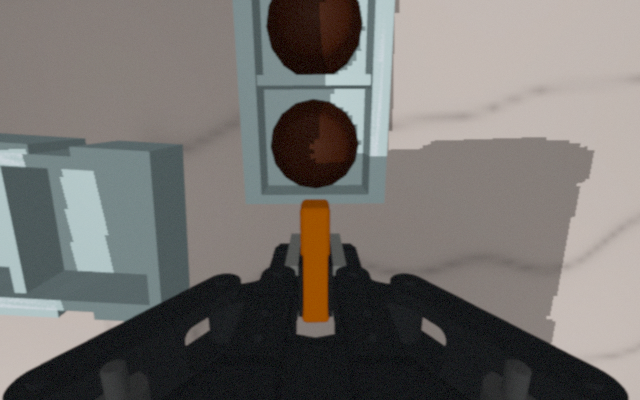

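Call:
{"api": "apply_moves", "payload": {"plan": [[0, 0.008, 0, 0, 0, 0, 0.0], [0, 0.008, 0, 0, 0, 0, 0.0], [0, 0.007, 0, 0, 0, 0, 0.0], [0.004, 0, 0, 0, 0, 0, 0.0], [0, 0, 0, 0, 0, 0, 0.0]]}}

```text
time_s: 6.7
position: [0.5768, -0.0157, 0.0179]
tool_rot: [-4.8, 89.9, -96.7]
force: [-0.3, 0.1, -3.9]
grip_width: 0.0101
```

Call:
{"api": "apply_moves", "payload": {"plan": [[0.002, 0, 0, 0, 0, 0, 0.0], [0.002, 0, 0, 0, 0, 0, 0.0], [0.001, 0, 0, 0, 0, 0, 0.0], [0, 0, 0, 0, 0, 0, 0.0], [0, 0, 0, 0, 0, 0, 0.0]]}}

```text
time_s: 7.32
position: [0.576, -0.0158, 0.0123]
tool_rot: [-29.1, 89.9, -121.0]
force: [-0.2, 0.4, -4.2]
grip_width: 0.0101
```

Call:
{"api": "apply_moves", "payload": {"plan": [[0.001, 0, 0, 0, 0, 0, 0.0], [0.001, 0, 0, 0, 0, 0, 0.0], [0, 0, 0, 0, 0, 0, 0.0], [0, 0, 0, 0, 0, 0, 0.0], [0, 0, 0, 0, 0, 0, 0.0]]}}

```text
time_s: 7.95
position: [0.5763, -0.0157, 0.0106]
tool_rot: [-14.4, 89.9, -106.3]
force: [-0.7, 0.2, -2.5]
grip_width: 0.01
```

Call:
{"api": "apply_moves", "payload": {"plan": [[0.001, 0, 0, 0, 0, 0, 0.0], [0, 0, 0, 0, 0, 0, 0.0], [0, 0, 0, 0, 0, 0, 0.0], [0, 0, 0, 0, 0, 0, 0.0], [0, 0, 0, 0, 0, 0, 0.0]]}}

```text
time_s: 8.57
position: [0.5765, -0.0158, 0.0099]
tool_rot: [-5.3, 89.9, -97.2]
force: [-0.5, -1.5, -1.6]
grip_width: 0.0102
```

Call:
{"api": "apply_moves", "payload": {"plan": [[0.001, 0, 0, 0, 0, 0, 0.0], [0, 0, 0, 0, 0, 0, 0.0], [0, 0, 0, 0, 0, 0, 0.0], [0, 0, 0, 0, 0, 0, 0.0], [0, 0, 0, 0, 0, 0, 0.0]]}}

```text
time_s: 9.2
position: [0.5766, -0.0159, 0.0094]
tool_rot: [2.4, 89.9, -89.5]
force: [-1.5, -0.9, 0.6]
grip_width: 0.0102
```

```bash
python3 snap.py side s6; python3 -c "
from h import *
crop('s6',200,350,160,270,5)"
```

```text
9.2 [ 0.5766 -0.0159  0.0094] [  2.37  89.89 -89.55] [-1.5 -0.9  0.6] 0.010244594336836655
[[ 0.     0.999 -0.033]
 [-0.002 -0.033 -0.999]
 [-1.     0.     0.002]]
```

View pics/s6_c200_160.png

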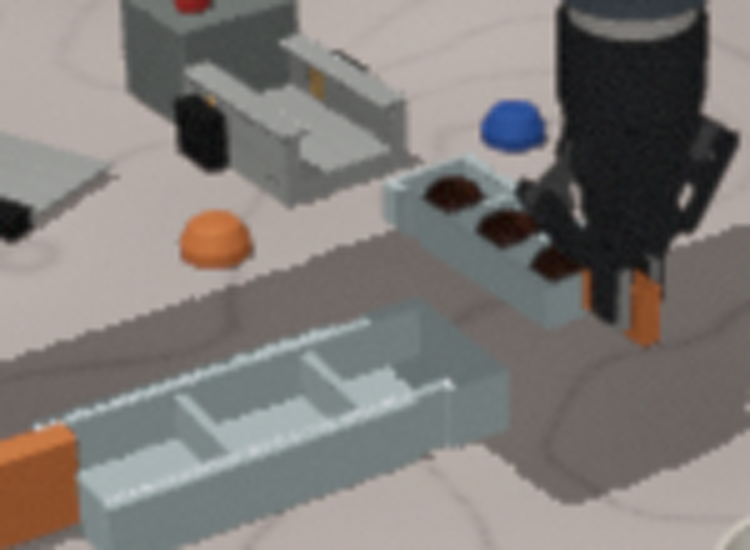

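Call:
{"api": "apply_moves", "payload": {"plan": [[0, 0, 0, 0, 0, 0, 0.05], [0, 0, 0, 0, 0, 0, 0.085], [0, 0, 0, 0, 0, 0, 0.085], [0, 0, 0, 0, 0, 0, 0.085], [0, 0, 0, 0, 0, 0, 0.085]]}}

```text
time_s: 9.88
position: [0.5777, -0.0157, 0.0097]
tool_rot: [50.7, 89.9, -41.3]
force: [-0.3, 0.7, -0.2]
grip_width: 0.0855
```

Call:
{"api": "apply_moves", "payload": {"plan": [[-0.03, 0, 0, 0, 0, 0, 0.085], [-0.04, 0, 0, 0, 0, 0, 0.085], [-0.04, 0, 0, 0, 0, 0, 0.085], [-0.03, 0, 0, 0, 0, 0, 0.085], [0, 0, 0, 0, 0, 0, 0.085]]}}

```text
time_s: 10.5
position: [0.5769, -0.0154, 0.1533]
tool_rot: [15.2, 89.9, -76.7]
force: [0.3, 0.9, -0.2]
grip_width: 0.0852
```

```bash
python3 snap.py wrist w7
```

```text
10.5 [ 0.5769 -0.0154  0.1533] [ 15.2   89.9  -76.74] [ 0.3  0.9 -0.2] 0.0851701072000226
[[ 0.     0.999 -0.034]
 [-0.002 -0.034 -0.999]
 [-1.     0.     0.002]]
```

View pics/w7.png

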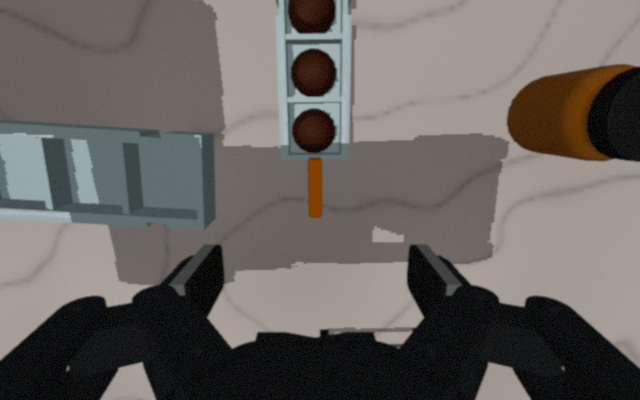

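```bash
python3 - <<'E'
from h import *
f="w7"
print("fin",wray(f,(315.5,217),.038),wray(f,(314.5,158.5),.038))
print("tray",wray(f,(279.5,157.5),.024),wray(f,(350,157.5),.024), "decoy",wray(f,(214,228),.03),wray(f,(214,136),.03))
E
```

```text
fin [ 0.5762 -0.037   0.038 ] [0.5771 0.0147 0.038 ]
tray [0.5461 0.0147 0.024 ] [0.6084 0.0126 0.024 ] decoy [ 0.4825 -0.0471  0.03  ] [0.4925 0.0356 0.03  ]
```

Call:
{"api": "apply_moves", "payload": {"plan": [[0, 0, -0.025, 0, 0, 0, 0.085], [0, 0, -0.03, 0, 0, 0, 0.085], [0, 0, -0.03, 0, 0, 0, 0.085], [0, 0, -0.02, 0, 0, 0, 0.085], [0, 0, 0, 0, 0, 0, 0.085]]}}

```text
time_s: 11.18
position: [0.576, 0.0915, 0.1451]
tool_rot: [-73.2, 89.3, -165.3]
force: [0.3, -0.3, -0.1]
grip_width: 0.0851
```

```bash
python3 snap.py wrist w8
```

```text
11.175 [0.576  0.0915 0.1451] [ -73.25   89.35 -165.25] [ 0.3 -0.3 -0.1] 0.08507340083782045
[[-0.011  0.999 -0.035]
 [-0.003 -0.035 -0.999]
 [-1.    -0.011  0.003]]
```

View pics/w8.png

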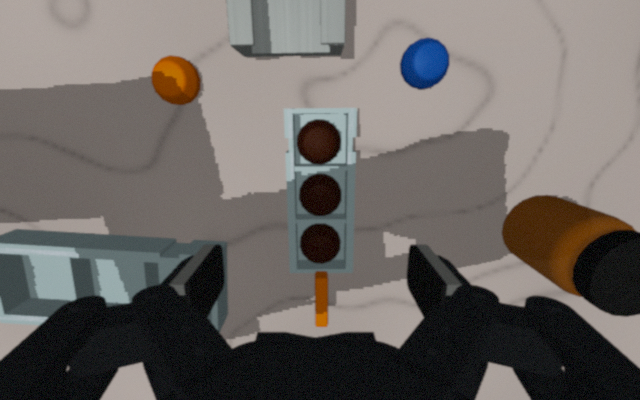

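```bash
python3 - <<'E'
from h import *
f="w8"
P=[wray(f,u,.024) for u in((284,108.5),(358,108.5),(353,271),(289.5,270.5))]
print(P,np.mean(P,0)); print("fin",wray(f,(321.5,325),.038),wray(f,(321,273),.038))
print("choc1",wray(f,(320,194),.02), "tool tilt")
crop(f,270,370,95,335,2.5)
E
```

```text
[array([0.5512, 0.1628, 0.024 ]), array([0.612 , 0.1606, 0.024 ]), array([0.6074, 0.0128, 0.024 ]), array([0.5472, 0.0151, 0.024 ])] [0.57945  0.087825 0.024   ]
fin [ 0.576  -0.0353  0.038 ] [0.5772 0.0193 0.038 ]
choc1 [0.5785 0.0881 0.02  ] tool tilt
```

View pics/w8_c270_95.png

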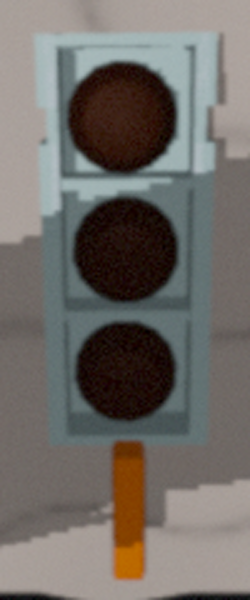

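Call:
{"api": "apply_moves", "payload": {"plan": [[0, 0.0036, 0.0034, 0, 0, 0.13, 0.085], [0.025, 0, 0, 0, 0, 0, 0.085], [0.03, 0, 0, 0, 0, 0, 0.085], [0.03, 0, 0, 0, 0, 0, 0.085], [0, 0, 0, 0, 0, 0, 0.085]]}}

```text
time_s: 11.85
position: [0.5809, 0.0818, 0.0583]
tool_rot: [42.5, 89.7, -49.7]
force: [0.0, 0.6, -0.2]
grip_width: 0.085
```

```bash
python3 snap.py wrist w9
```

```text
11.85 [0.5809 0.0818 0.0583] [ 42.52  89.65 -49.72] [ 0.   0.6 -0.2] 0.0849982149576535
[[ 0.004  0.999 -0.039]
 [-0.005 -0.039 -0.999]
 [-1.     0.004  0.004]]
```

View pics/w9.png

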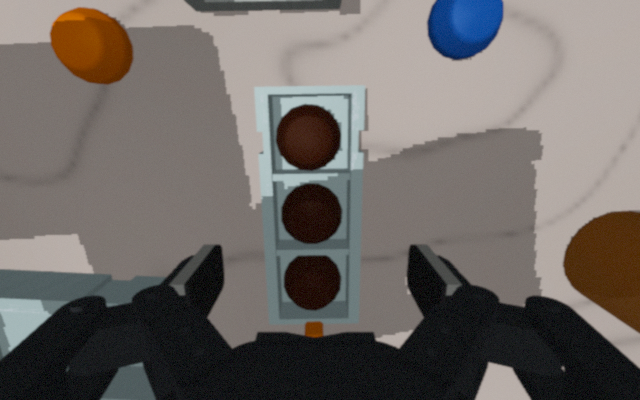

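```bash
python3 - <<'E'
from h import *
f="w9"
P=[wray(f,u,.024) for u in((255,86.5),(365.5,87),(359,324),(267,324))]
print(P,np.mean(P,0)); print("choc1",wray(f,(311.5,213),.02))
E
```

```text
[array([0.5513, 0.1631, 0.024 ]), array([0.6112, 0.1605, 0.024 ]), array([0.6074, 0.0104, 0.024 ]), array([0.5457, 0.013 , 0.024 ])] [0.5789  0.08675 0.024  ]
choc1 [0.5788 0.0886 0.02  ]
```

Call:
{"api": "apply_moves", "payload": {"plan": [[0, -0.002, -0.006, 0, 0, -0.04, 0.085], [0, 0, 0, 0, 0, 0, 0.085], [0.015, 0, 0, 0, 0, 0, 0.085], [0.015, 0, 0, 0, 0, 0, 0.085], [0, 0, 0, 0, 0, 0, 0.085]]}}

```text
time_s: 12.52
position: [0.5826, 0.0883, 0.0312]
tool_rot: [68.5, 89.5, -23.7]
force: [0.2, 0.2, -0.4]
grip_width: 0.0851
```

```bash
python3 snap.py wrist w10
```

```text
12.525 [0.5826 0.0883 0.0312] [ 68.55  89.51 -23.71] [ 0.2  0.2 -0.4] 0.08513553205970467
[[ 0.008  0.999 -0.039]
 [-0.003 -0.039 -0.999]
 [-1.     0.008  0.003]]
```

View pics/w10.png

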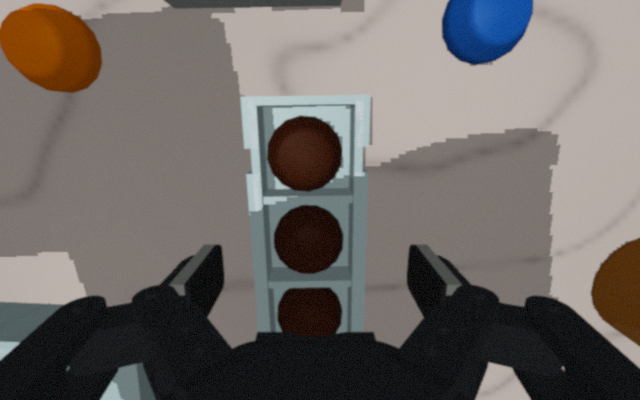

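Call:
{"api": "apply_moves", "payload": {"plan": [[0.008, -0.0033, 0, 0, 0, -0.1, 0.085], [0.01, 0, 0, 0, 0, 0, 0.085], [0.008, 0, 0, 0, 0, 0, 0.085], [0, 0, 0, 0, 0, 0, 0.085], [0, 0, 0, 0, 0, 0, 0.085]]}}

```text
time_s: 13.2
position: [0.5796, 0.0883, 0.0037]
tool_rot: [-14.6, 89.8, -106.9]
force: [0.6, -0.3, 0.7]
grip_width: 0.0847
```

```bash
python3 snap.py wrist w11; python3 snap.py side s11; python3 -c "
from h import *
crop('s11',200,350,120,270,4)"
```

```text
13.2 [0.5796 0.0883 0.0037] [ -14.6    89.82 -106.86] [ 0.6 -0.3  0.7] 0.08471865591244662
[[-0.001  0.999 -0.039]
 [-0.003 -0.039 -0.999]
 [-1.    -0.001  0.003]]
13.25 [0.5795 0.0883 0.0037] [ -14.96   89.82 -107.21] [ 0.7 -0.4  0.5] 0.08486116375513379
[[-0.001  0.999 -0.039]
 [-0.003 -0.039 -0.999]
 [-1.    -0.001  0.003]]
```

View pics/w11.png

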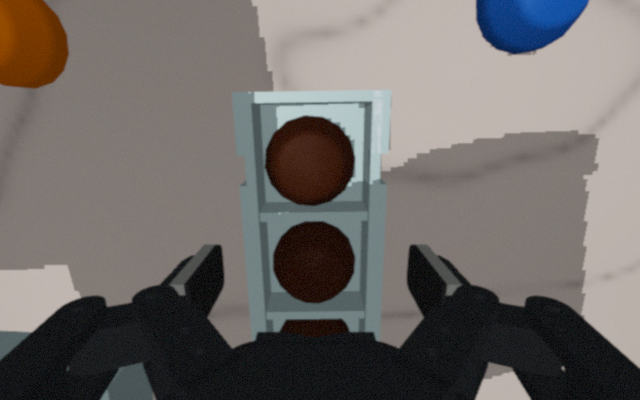

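View pics/s11_c200_120.png

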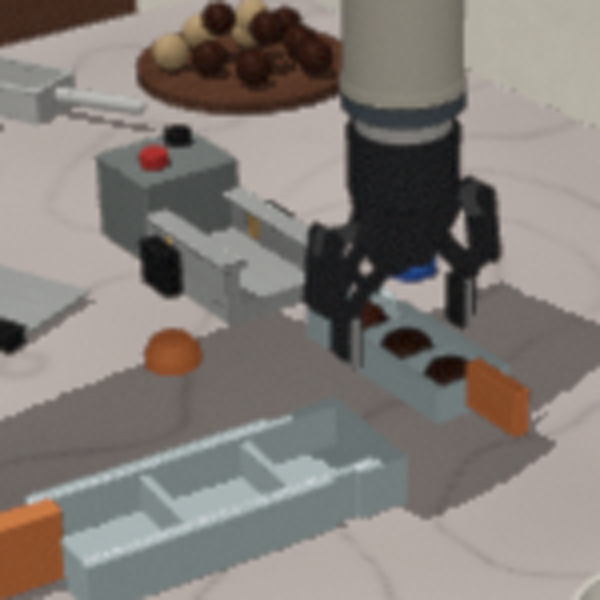

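Call:
{"api": "apply_moves", "payload": {"newtons": 60, "plan": [[0.003, 0, 0, 0, 0, 0, 0.085], [0, 0, 0, 0, 0, 0, 0.06], [0, 0, 0, 0, 0, 0, 0.05], [0, 0, 0, 0, 0, 0, 0.05], [0, 0, 0, 0, 0, 0, 0.05]]}}

```text
time_s: 13.92
position: [0.58, 0.0884, 0.0016]
tool_rot: [7.7, 89.8, -84.5]
force: [1.0, -0.1, -1.2]
grip_width: 0.0586
```

```bash
python3 snap.py wrist w12
```

```text
13.925 [0.58   0.0884 0.0016] [  7.71  89.83 -84.54] [ 1.  -0.1 -1.2] 0.05863186555571239
[[ 0.     0.999 -0.039]
 [-0.003 -0.039 -0.999]
 [-1.     0.     0.003]]
```

View pics/w12.png

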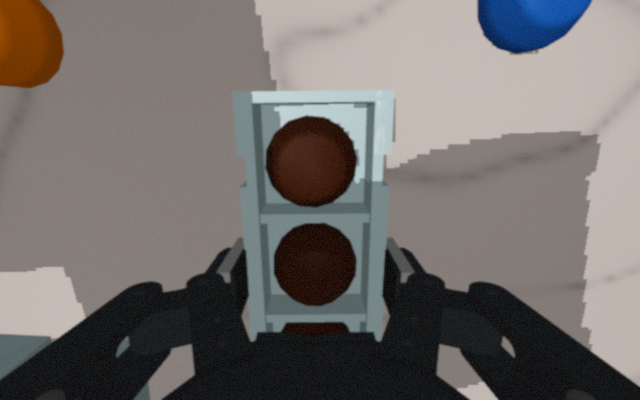

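Call:
{"api": "apply_moves", "payload": {"plan": [[-0.006, 0, 0, 0, 0, 0, 0.05], [-0.012, 0, 0, 0, 0, 0, 0.05], [-0.02, 0, 0, 0, 0, 0, 0.05], [-0.02, 0, 0, 0, 0, 0, 0.05], [-0.02, 0, 0, 0, 0, 0, 0.05]]}}

```text
time_s: 14.6
position: [0.5777, 0.0883, 0.0816]
tool_rot: [-51.7, 89.7, -143.9]
force: [-0.3, -0.2, -3.7]
grip_width: 0.0589
```

Call:
{"api": "apply_moves", "payload": {"plan": [[-0.02, 0, 0.01, 0, 0, 0, 0.05], [-0.015, 0, 0.02, 0, 0, 0, 0.05], [-0.01, 0.005, 0.03, 0, 0, 0, 0.05], [0, 0.01, 0.03, 0, 0, 0, 0.05], [0, 0.01, 0.03, 0, 0, 0, 0.05]]}}

```text
time_s: 15.22
position: [0.5981, -0.0365, 0.1331]
tool_rot: [-23.1, 89.8, -115.2]
force: [-0.7, -0.6, -4.6]
grip_width: 0.0587
```

```bash
python3 snap.py wrist w13
```

```text
15.225 [ 0.5981 -0.0365  0.1331] [ -23.15   89.77 -115.22] [-0.7 -0.6 -4.6] 0.058727291200470357
[[-0.002  0.999 -0.036]
 [-0.004 -0.036 -0.999]
 [-1.    -0.002  0.004]]
```

View pics/w13.png

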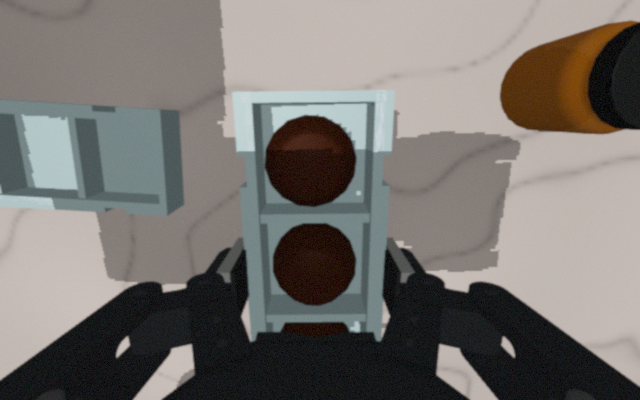

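Call:
{"api": "apply_moves", "payload": {"plan": [[-0.015, -0.01, 0.03, 0, 0, 0, 0.05], [-0.02, -0.015, 0.03, 0, 0, 0, 0.05], [-0.02, -0.015, 0.03, 0, 0, 0, 0.05], [-0.02, -0.015, 0.03, 0, 0, 0, 0.05], [-0.015, -0.015, 0.03, 0, 0, 0, 0.05]]}}

```text
time_s: 15.9
position: [0.5185, -0.194, 0.2265]
tool_rot: [-36.5, 89.6, -128.7]
force: [0.6, -0.0, -5.4]
grip_width: 0.0588
```

Call:
{"api": "apply_moves", "payload": {"plan": [[0, -0.015, 0.03, 0, 0, 0, 0.05], [0, -0.015, 0.03, 0, 0, 0, 0.05], [0, -0.01, 0.03, 0, 0, 0, 0.05], [0, -0.005, 0.02, 0, 0, 0, 0.05], [0, 0, 0, 0, 0, 0, 0.05]]}}

```text
time_s: 16.52
position: [0.4626, -0.3096, 0.2304]
tool_rot: [-26.2, 89.5, -118.7]
force: [-0.3, -0.1, -4.5]
grip_width: 0.0583
```

```bash
python3 snap.py wrist w14
```

```text
16.525 [ 0.4626 -0.3096  0.2304] [ -26.19   89.54 -118.66] [-0.3 -0.1 -4.5] 0.05834369100774067
[[-0.004  0.999 -0.043]
 [-0.007 -0.043 -0.999]
 [-1.    -0.004  0.007]]
```

View pics/w14.png

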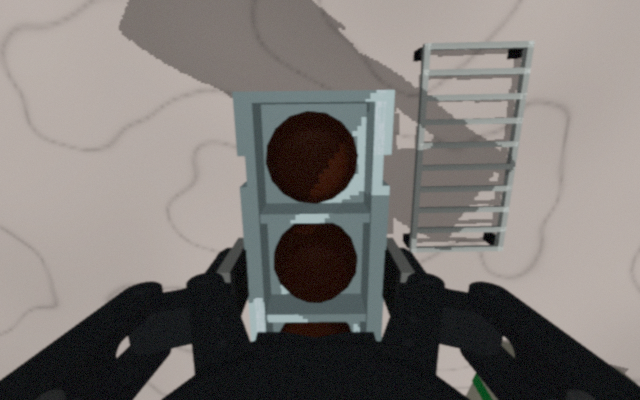

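```bash
python3 - <<'E'
from h import *
crop("w14",400,545,30,260,2.6)
E
python3 snap.py scene sc15; python3 snap.py side s15; python3 - <<'E'
from h import *
crop("sc15",150,270,100,200,6); crop("s15",360,490,220,310,6)
E
```

```text
16.575 [ 0.4627 -0.3089  0.2303] [ -28.62   89.56 -121.07] [-0.2  0.3 -4.3] 0.05876877339759575
[[-0.004  0.999 -0.043]
 [-0.007 -0.043 -0.999]
 [-1.    -0.004  0.007]]
16.625 [ 0.4632 -0.3082  0.2303] [ -28.45   89.57 -120.86] [-0.1  0.4 -4.5] 0.05819468956765426
[[-0.004  0.999 -0.042]
 [-0.006 -0.042 -0.999]
 [-1.    -0.004  0.007]]
```

View pics/w14_c400_30.png

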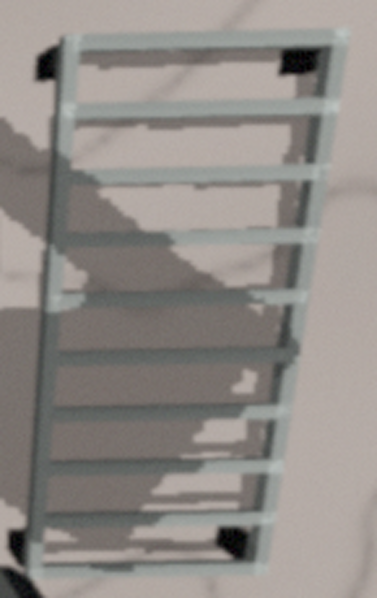

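View pics/sc15_c150_100.png

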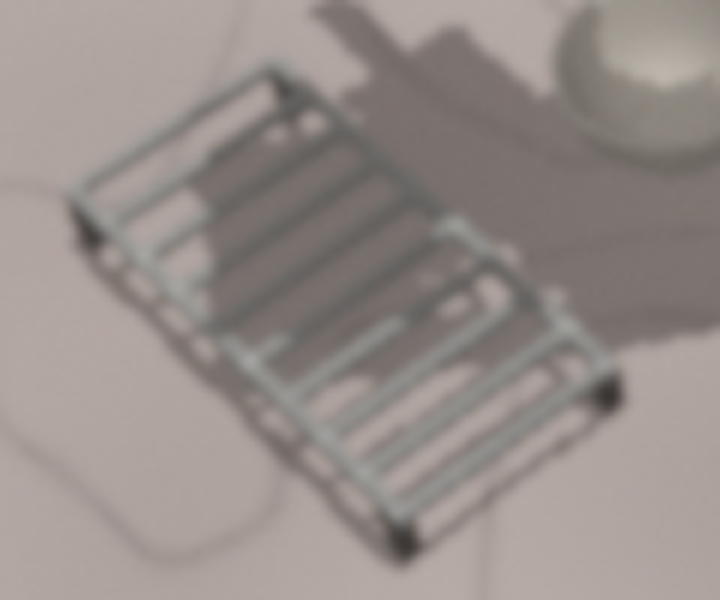

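View pics/s15_c360_220.png

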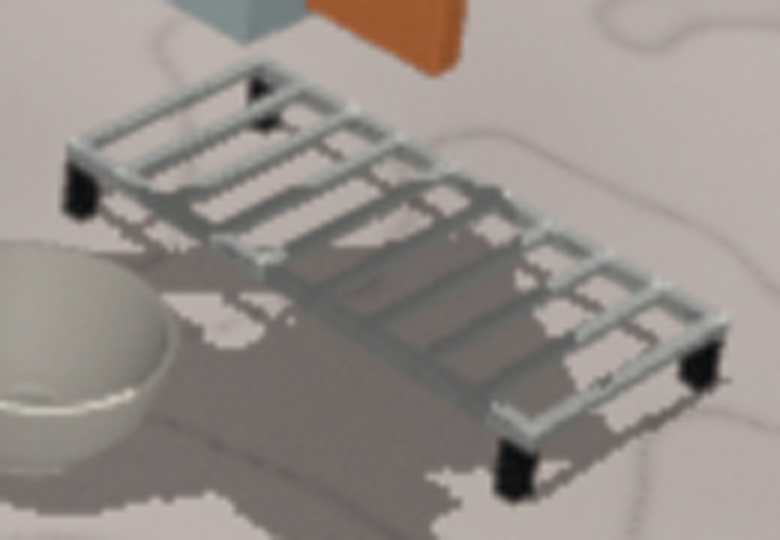

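```bash
cat > rack.py <<'E'
from h import *
g=np.load("pics/w14.npz"); M=(g["R"]@TC[:3,:3]).T; o=g["R"]@TC[:3,3]+g["t"]
CM["wrist"]={**W,"R":M,"t":-M@o}
s=lambda u,v:(150+u/6,100+v/6); d=lambda u,v:(360+u/6,220+v/6); w=lambda u,v:(400+u/2.6,30+v/2.6)
def obs(a,b,t=0.022):
    A,B,C,D=(a,b,t),(a,-b,t),(-a,b,t),(-a,-b,t)
    return {"wrist":[(A,w(68,42)),(B,w(340,37)),(C,w(37,570)),(D,w(262,570))],
     "scene":[(C,s(272,68)),(D,s(78,197)),(B,s(402,512)),(A,s(608,372))],
     "side":[(B,d(260,66)),(A,d(77,150)),(C,d(535,435)),(D,d(722,325))]}
O=obs(.112,.052)
for ks in(["wrist"],["scene"],["side"],["wrist","scene"],["wrist","side"],["scene","side"],["wrist","scene","side"]):
    p,r=fit({k:O[k] for k in ks},[.63,-.29,1.57,.01]); print(ks,p.round(4),np.degrees(p[2]).round(2),"top",round(p[3]+.022,4),np.round(r,1))
for z in (0,.004,.008,.018):
  for k in O:
    f=lambda q:fit({k:O[k]},q)
    OO=O[k]
    ff=lambda q:(proj(k,tf([*q,z],[X for X,_ in OO]))-np.array([u for _,u in OO])).ravel()
    q=least_squares(ff,[.63,-.29,1.57]); print(z,k,q.x.round(4),np.sqrt(np.mean(q.fun**2)).round(2))
E
python3 rack.py
```

```text
['wrist'] [ 0.6301 -0.2966  1.553   0.0098] 88.98 top 0.0318 [ 0.8  0.5 -0.2 -0.6 -0.5  1.1 -0.1 -0.8]
['scene'] [ 0.6264 -0.3039  1.5541 -0.0076] 89.04 top 0.0144 [ 0.6  0.  -0.2  0.1  0.1  0.6 -0.4 -0.8]
['side'] [ 0.629  -0.2985  1.5525  0.0051] 88.95 top 0.0271 [ 0.  -0.3  0.1  0.   0.1  0.3 -0.3 -0.1]
['wrist', 'scene'] [ 0.6313 -0.2961  1.5531  0.0072] 88.99 top 0.0292 [ 1.   0.4 -0.7 -0.7 -0.2 -0.2 -0.4 -2.2 -0.2 -1.3 -1.6 -1.  -0.6  0.3
 -0.5 -1.4]
['wrist', 'side'] [ 0.6316 -0.2967  1.553   0.0062] 88.98 top 0.0282 [ 1.   1.3 -1.1  0.2 -0.2 -0.1 -0.7 -2.1  0.2 -1.3  0.3 -1.1  0.3 -1.
 -0.2 -1.3]
['scene', 'side'] [ 0.6308 -0.2966  1.5538  0.003 ] 89.03 top 0.025 [ 0.1 -0.3 -1.1 -0.1 -0.2  1.  -0.3 -0.6 -0.2 -0.1 -0.   0.2 -0.2  0.3
 -0.7 -0. ]
['wrist', 'scene', 'side'] [ 0.6317 -0.2964  1.5539  0.0052] 89.03 top 0.0272 [ 0.7  1.1 -1.7 -0.  -0.2 -0.7 -0.9 -2.7 -0.3 -0.7 -1.6 -0.4 -0.6  0.8
 -0.6 -0.9  0.  -1.1  0.2 -0.8  0.2 -0.8 -0.4 -1.1]
0 wrist [ 0.6348 -0.297   1.5506] 2.25
0 scene [ 0.629  -0.2983  1.553 ] 0.49
0 side [ 0.635  -0.2944  1.5552] 0.3
0.004 wrist [ 0.6329 -0.2968  1.5515] 1.44
0.004 scene [ 0.6304 -0.2953  1.5525] 0.56
0.004 side [ 0.6304 -0.2976  1.5531] 0.2
0.008 wrist [ 0.631  -0.2967  1.5524] 0.76
0.008 scene [ 0.6318 -0.2924  1.552 ] 0.64
0.008 side [ 0.6257 -0.3008  1.551 ] 0.24
0.018 wrist [ 0.6262 -0.2963  1.5548] 2.04
0.018 scene [ 0.6352 -0.285   1.5507] 0.9
0.018 side [ 0.6141 -0.3089  1.5455] 0.63
```

```bash
python3 - <<'E'
from h import *
# tool-frame position of tray far top corners (tool x=-.0224)
for px in((234,91),(395,91)):
    d=TC[:3,:3]@np.array([(px[0]-W["cx"])/W["fx"],(px[1]-W["cy"])/W["fy"],1]); o=TC[:3,3]
    print((o+d*(-.0224-o[0])/d[0]).round(4))
E
```

```text
[-0.0224 -0.0304 -0.0738]
[-0.0224  0.0293 -0.0737]
```

Call:
{"api": "apply_moves", "payload": {"plan": [[0, 0.02, 0, -0.1, 0, 0, 0.05], [0, 0.034, -0.004, -0.1, 0, 0, 0.05], [0, 0.036, -0.005, -0.1, 0, 0, 0.05], [0, 0.036, -0.004, 0, 0, 0, 0.05], [0, 0.025, -0.002, 0, 0, 0, 0.05]]}}

```text
time_s: 17.3
position: [0.6236, -0.2919, 0.2296]
tool_rot: [-17.8, 89.6, -108.3]
force: [0.7, -0.1, -4.3]
grip_width: 0.0585
```

Call:
{"api": "apply_moves", "payload": {"plan": [[0, 0, 0, 0, 0, 0, 0.05], [0.015, 0, 0, 0, 0, 0, 0.05], [0.02, 0, 0, 0, 0, 0, 0.05], [0.015, 0, 0, 0, 0, 0, 0.05], [0, 0, 0, 0, 0, 0, 0.05]]}}

```text
time_s: 17.92
position: [0.6246, -0.2891, 0.1733]
tool_rot: [-51.6, 89.6, -142.0]
force: [-0.1, 0.1, -4.4]
grip_width: 0.0588
```

```bash
python3 -c "
from h import *
s=env.read_state();print(s['time_s'],s['position'],Ro.from_euler('xyz',s['tool_rot'],degrees=True).as_matrix().round(4))"
```

```text
17.925 [ 0.62458132 -0.28914577  0.17330127] [[-0.0051  1.     -0.006 ]
 [-0.004  -0.006  -1.    ]
 [-1.     -0.005   0.004 ]]
```

Call:
{"api": "apply_moves", "payload": {"plan": [[0, 0.007, 0.0065, 0.12, 0, 0.06, 0.05], [0.015, 0, 0, 0, 0, 0, 0.05], [0.025, 0, 0, 0, 0, 0, 0.05], [0.025, 0, 0, 0, 0, 0, 0.05], [0.015, 0, 0, 0, 0, 0, 0.05]]}}

```text
time_s: 18.55
position: [0.634, -0.2985, 0.0924]
tool_rot: [43.4, 89.5, -47.6]
force: [-0.3, 0.3, -4.0]
grip_width: 0.0589
```

Call:
{"api": "apply_moves", "payload": {"plan": [[0.01, 0, 0, 0, 0, 0, 0.05], [0, 0, 0, 0, 0, 0, 0.05], [0, 0, 0, 0, 0, 0, 0.05], [0, 0, 0, 0, 0, 0, 0.05], [0, 0, 0, 0, 0, 0, 0.05]]}}

```text
time_s: 19.18
position: [0.6349, -0.2991, 0.083]
tool_rot: [47.0, 89.4, -44.1]
force: [-0.0, 0.4, -4.8]
grip_width: 0.0587
```

```bash
python3 snap.py wrist w16; python3 snap.py side s16; python3 -c "
from h import *
crop('s16',350,500,180,310,5)"
```

```text
19.175 [ 0.6349 -0.2991  0.083 ] [ 47.02  89.39 -44.06] [-0.   0.4 -4.8] 0.058659136381164614
[[ 0.008  1.    -0.019]
 [-0.007 -0.019 -1.   ]
 [-1.     0.008  0.007]]
19.225 [ 0.6349 -0.2991  0.083 ] [ 46.97  89.39 -44.11] [-0.1  0.1 -4.4] 0.05856171016003366
[[ 0.008  1.    -0.019]
 [-0.007 -0.019 -1.   ]
 [-1.     0.008  0.007]]
```

View pics/w16.png

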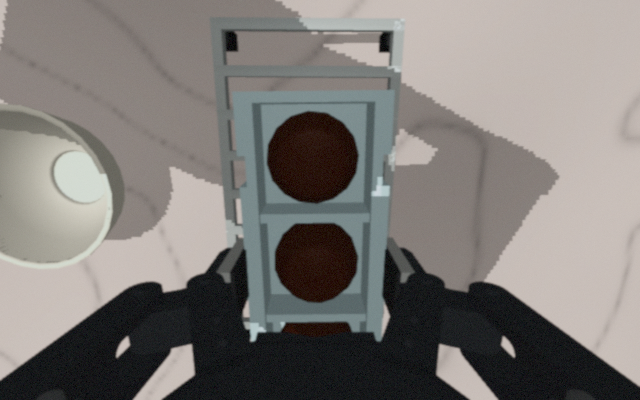

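View pics/s16_c350_180.png

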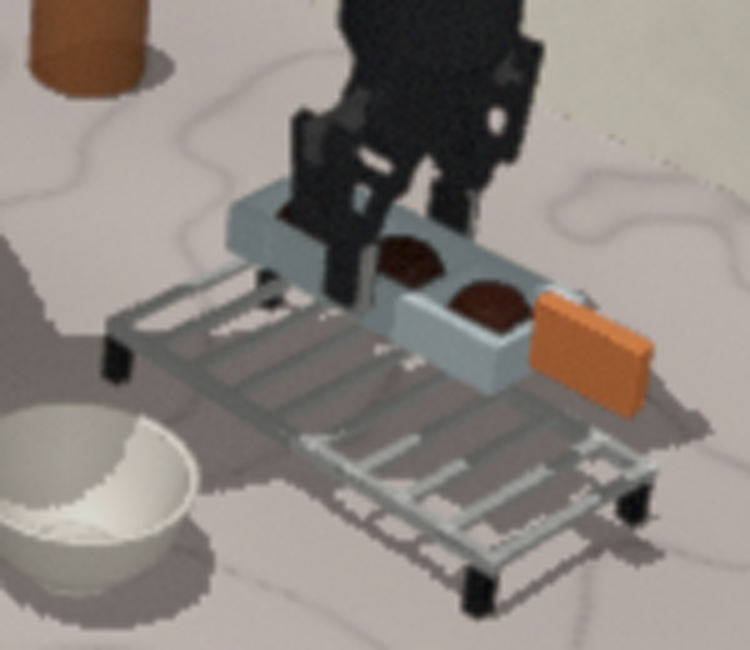

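```bash
python3 - <<'E'
from h import *
f="w16"
for z in(.026,.030):
    A=wray(f,(219,24.5),z);B=wray(f,(397,24),z); print(A,B,np.linalg.norm(A-B),(A+B)/2, np.degrees(np.arctan2((B-A)[1],(B-A)[0])))
    u=np.array([np.cos(np.radians(89)),np.sin(np.radians(89)),0]); print("centre",(A+B)/2-.112*u)
    print(wray(f,(235,200),z))
crop(f,200,420,10,120,3.5)
E
```

```text
[ 0.5815 -0.1824  0.026 ] [ 0.6849 -0.184   0.026 ] 0.10341237836932282 [ 0.6332 -0.1832  0.026 ] -0.8865177126468354
centre [ 0.63124533 -0.29518294  0.026     ]
[ 0.5813 -0.2882  0.026 ]
[ 0.5825 -0.1834  0.03  ] [ 0.6839 -0.185   0.03  ] 0.10141262248852452 [ 0.6332 -0.1842  0.03  ] -0.9040003954248694
centre [ 0.63124533 -0.29618294  0.03      ]
[ 0.5824 -0.2871  0.03  ]
```

View pics/w16_c200_10.png

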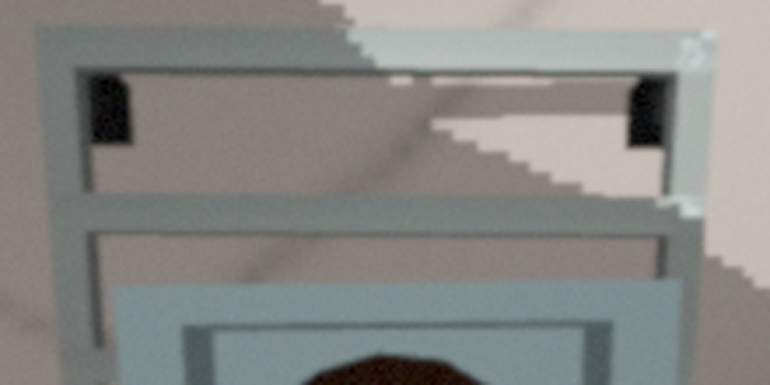

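Call:
{"api": "apply_moves", "payload": {"plan": [[0, -0.003, -0.004, 0, 0.05, -0.09, 0.05], [0.01, 0, 0, 0, 0, 0, 0.05], [0.012, 0, 0, 0, 0, 0, 0.05], [0.01, 0, 0, 0, 0, 0, 0.05], [0, 0, 0, 0, 0, 0, 0.05]]}}

```text
time_s: 19.9
position: [0.631, -0.2944, 0.0477]
tool_rot: [-48.4, 89.8, -139.5]
force: [-0.7, 0.1, -3.0]
grip_width: 0.0585
```

```bash
python3 -c "
from h import *
s=env.read_state();print(s['time_s'],s['position'],Ro.from_euler('xyz',s['tool_rot'],degrees=True).as_matrix().round(4))"
```

```text
19.9 [ 0.63101652 -0.29439743  0.04767298] [[-0.0022  0.9998 -0.0187]
 [-0.0019 -0.0187 -0.9998]
 [-1.     -0.0022  0.0019]]
```

Call:
{"api": "apply_moves", "payload": {"plan": [[0.004, 0.0005, 0.0005, 0, 0, 0.02, 0.05], [0.004, 0, 0, 0, 0, 0, 0.05], [0.002, 0, 0, 0, 0, 0, 0.05], [0, 0, 0, 0, 0, 0, 0.05], [0, 0, 0, 0, 0, 0, 0.05]]}}

```text
time_s: 20.52
position: [0.6321, -0.2953, 0.0375]
tool_rot: [16.1, 89.9, -74.9]
force: [-0.5, -0.5, -4.7]
grip_width: 0.0589
```

Call:
{"api": "apply_moves", "payload": {"plan": [[0.0015, 0, 0, 0, 0, 0, 0.05], [0.001, 0, 0, 0, 0, 0, 0.05], [0, 0, 0, 0, 0, 0, 0.05], [0, 0, 0, 0, 0, 0, 0.05], [0, 0, 0, 0, 0, 0, 0.05]]}}

```text
time_s: 21.15
position: [0.6323, -0.2954, 0.0353]
tool_rot: [26.7, 89.8, -64.4]
force: [0.4, -0.1, -3.4]
grip_width: 0.0589
```

Call:
{"api": "apply_moves", "payload": {"plan": [[0.001, 0, 0, 0, 0, 0, 0.05], [0.001, 0, 0, 0, 0, 0, 0.05], [0, 0, 0, 0, 0, 0, 0.05], [0, 0, 0, 0, 0, 0, 0.05], [0, 0, 0, 0, 0, 0, 0.05]]}}

```text
time_s: 21.78
position: [0.6323, -0.2954, 0.0331]
tool_rot: [25.4, 89.8, -65.7]
force: [-0.7, -0.9, -3.9]
grip_width: 0.0582
```

Call:
{"api": "apply_moves", "payload": {"plan": [[0.001, 0, 0, 0, 0, 0, 0.05], [0, 0, 0, 0, 0, 0, 0.05], [0, 0, 0, 0, 0, 0, 0.05], [0, 0, 0, 0, 0, 0, 0.05], [0, 0, 0, 0, 0, 0, 0.05]]}}

```text
time_s: 22.4
position: [0.6326, -0.2955, 0.033]
tool_rot: [31.8, 89.8, -59.3]
force: [-0.4, 0.3, -2.6]
grip_width: 0.0587
```

Call:
{"api": "apply_moves", "payload": {"plan": [[0.001, 0, 0, 0, 0, 0, 0.05], [0, 0, 0, 0, 0, 0, 0.05], [0, 0, 0, 0, 0, 0, 0.05], [0, 0, 0, 0, 0, 0, 0.05], [0, 0, 0, 0, 0, 0, 0.05]]}}

```text
time_s: 23.02
position: [0.6326, -0.2955, 0.0329]
tool_rot: [30.2, 89.8, -60.9]
force: [-0.4, 1.0, -0.8]
grip_width: 0.0587
```

```bash
python3 snap.py side s17; python3 -c "
from h import *
for i in range(1):
  s=env.read_state();print(s['force'],s['position'])
crop('s17',350,500,180,310,5)"
```

```text
23.025 [ 0.6326 -0.2955  0.0329] [ 30.16  89.81 -60.92] [-0.4  1.  -0.8] 0.05873429829008251
[[ 0.002  1.    -0.019]
 [-0.003 -0.019 -1.   ]
 [-1.     0.002  0.003]]
[ 0.71510269  0.25406425 -1.34063479] [ 0.63266549 -0.29555219  0.03297396]
```

View pics/s17_c350_180.png

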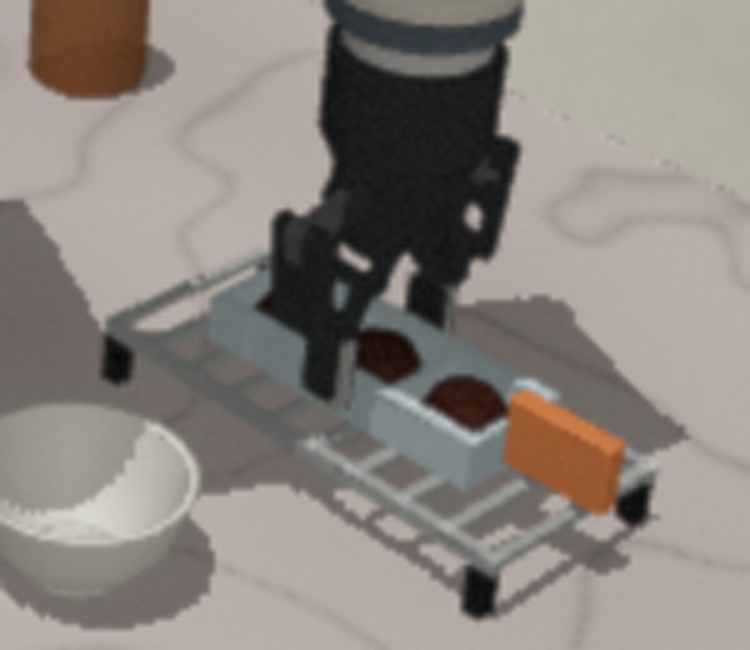

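Call:
{"api": "apply_moves", "payload": {"plan": [[0, 0, 0, 0, 0, 0, 0.065], [0, 0, 0, 0, 0, 0, 0.075], [0, 0, 0, 0, 0, 0, 0.085], [0, 0, 0, 0, 0, 0, 0.085], [0, 0, 0, 0, 0, 0, 0.085]]}}

```text
time_s: 23.7
position: [0.6339, -0.2961, 0.0339]
tool_rot: [46.9, 89.7, -44.2]
force: [0.0, 0.8, 0.1]
grip_width: 0.0849
```

Call:
{"api": "apply_moves", "payload": {"plan": [[-0.01, 0, 0, 0, 0, 0, 0.085], [-0.025, 0, 0, 0, 0, 0, 0.085], [-0.04, 0, 0, 0, 0, 0, 0.085], [-0.05, 0, 0, 0, 0, 0, 0.085], [-0.05, 0, 0.01, 0, 0, 0, 0.085]]}}

```text
time_s: 24.32
position: [0.6308, -0.3039, 0.2115]
tool_rot: [-73.1, 89.8, -164.1]
force: [1.1, -0.6, 0.7]
grip_width: 0.0849
```

```bash
python3 snap.py wrist w18; python3 snap.py side s18; python3 snap.py scene sc18; python3 -c "
from h import *
crop('s18',350,500,180,310,5);crop('sc18',150,270,100,200,6)"
```

```text
24.325 [ 0.6308 -0.3039  0.2115] [ -73.09   89.85 -164.12] [ 1.1 -0.6  0.7] 0.08490565265158721
[[-0.003  1.    -0.018]
 [-0.001 -0.018 -1.   ]
 [-1.    -0.003  0.001]]
24.375 [ 0.6338 -0.3069  0.2197] [ 48.57  89.5  -42.49] [ 2.3 -2.5  5.3] 0.08502225345030158
[[ 0.006  1.    -0.019]
 [-0.006 -0.019 -1.   ]
 [-1.     0.007  0.006]]
24.425 [ 0.634  -0.3067  0.2172] [ 51.34  89.46 -39.76] [ 0.4 -0.1 -0.6] 0.08516745275286687
[[ 0.007  1.    -0.019]
 [-0.006 -0.019 -1.   ]
 [-1.     0.007  0.006]]
```

View pics/w18.png

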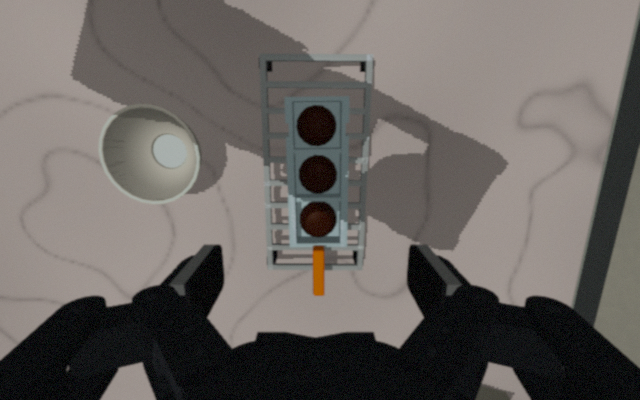

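View pics/s18_c350_180.png

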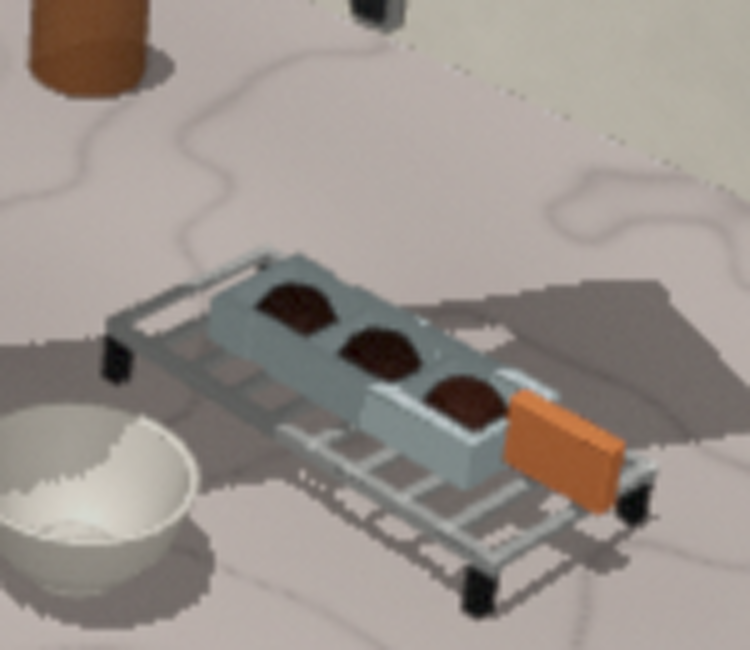

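View pics/sc18_c150_100.png

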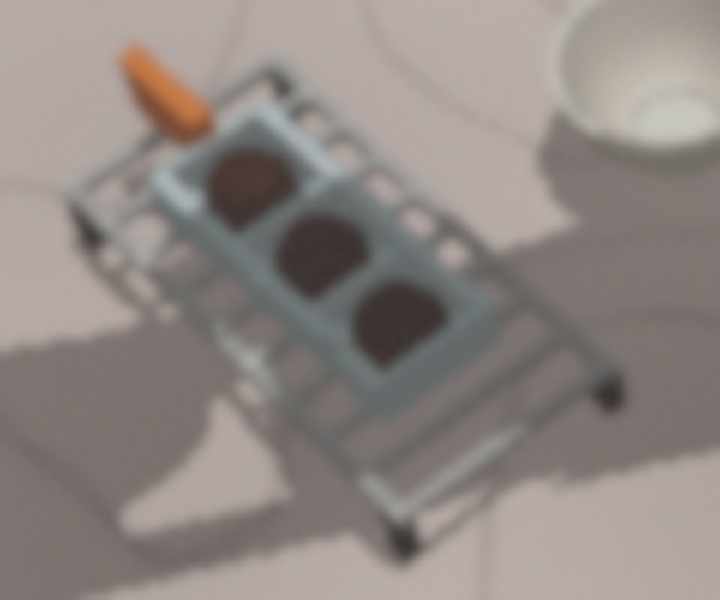

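Call:
{"api": "apply_moves", "payload": {"plan": [[0, 0, 0, 0, 0, 0, 0.085], [0, 0, 0, 0, 0, 0, 0.085], [0, 0, 0, 0, 0, 0, 0.085], [0, 0, 0, 0, 0, 0, 0.085], [0, 0, 0, 0, 0, 0, 0.085]]}}

```text
time_s: 25.1
position: [0.6306, -0.3042, 0.2095]
tool_rot: [-71.2, 89.8, -162.3]
force: [0.9, 1.0, 0.6]
grip_width: 0.0851
```

```bash
python3 snap.py wrist w19; python3 -c "
from h import *
crop('w19',250,390,40,310,2.2)"
```

```text
25.1 [ 0.6306 -0.3042  0.2095] [ -71.23   89.84 -162.31] [0.9 1.  0.6] 0.08509203581544034
[[-0.003  1.    -0.019]
 [-0.001 -0.019 -1.   ]
 [-1.    -0.003  0.001]]
```

View pics/w19_c250_40.png

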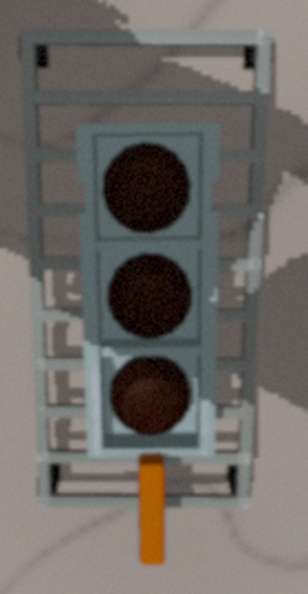

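```bash
python3 - <<'E'
from h import *
f="w19"; c=lambda u,v:(250+u/2.2,40+v/2.2)
m=[wray(f,c(*u),.0305+.024) for u in((76,123),(220,123),(215,457),(88,457))]
r=[wray(f,c(*u),.0305) for u in((20,30),(273,30),(250,505),(39,505))]
for P in(m,r): print(P,np.mean(P,0),[np.linalg.norm(P[i]-P[(i+1)%4]).round(4) for i in range(4)])
E
```

```text
[array([ 0.6033, -0.2212,  0.0545]), array([ 0.6635, -0.2224,  0.0545]), array([ 0.6626, -0.3735,  0.0545]), array([ 0.6022, -0.3724,  0.0545])] [ 0.6329   -0.297375  0.0545  ] [np.float64(0.0602), np.float64(0.1511), np.float64(0.0604), np.float64(0.1512)]
[array([ 0.5783, -0.1807,  0.0305]), array([ 0.6888, -0.1829,  0.0305]), array([ 0.6837, -0.4119,  0.0305]), array([ 0.5729, -0.4099,  0.0305])] [ 0.630925 -0.29635   0.0305  ] [np.float64(0.1105), np.float64(0.2291), np.float64(0.1108), np.float64(0.2293)]
```

```bash
python3 -c "
from station import env
print(env.close_job())"
```

```text
the job is handed in; nothing more can be done
None
```

The mould is on the cooling rack, lengthways, with all three chocolates in their own pockets. I handed the job in at about 25 s of the 58 s allowed.

**What I did:**
- Gripped the orange fin and pulled the mould straight out of the dock.
- Set it flat on the counter about 40 mm clear of the dock and let go.
- Took it again across the middle, lifted it level and lowered it onto the rack until the rack carried most of its weight. Then I let go and backed off.

**Last checks:**
- **Position:** in the final wrist picture the mould is about 2 mm off the rack's centre across and 1 mm along, with yaw within about 1°. The mould and rack sizes in that picture came out within about 1 mm of those given.
- **Clear of the arm:** the gripper is open and well above the mould.
- **Bystanders:** I kept the planned path clear of the bowl, jar, scraper, larger tray and coloured look-alikes. They look undisturbed wherever the pictures show them, but I did not measure them again at the end.

**Disagreements:** early on, the side and scene cameras differed by up to about 1 cm on the dock and more on the rack. I relied on close wrist-camera views for every grasp and for the placing. The camera fits put the rack top at 27–32 mm, and contact came at about 31 mm.

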